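# Load the vial carrier and hold the sprung viewer hood open

## Robot

A 6-joint arm with a two-finger parallel gripper is mounted at the origin on the work surface. World frame = base frame: x ahead of the robot, y to its left, z up, the work surface at z = 0. Lengths are in mm, angles in rad, forces in N, time in s.
With the tool pointing down it reaches from about 375 to 975 mm from the base axis. Payload 3.8 kg.
Tool frame: the origin (TCP) lies on the centre line of the jaws, within the pads' length; the fingertips stand 14 mm ahead of it and the grasp point (between the pads) lies 5 mm behind it; z points along the fingers, y is the line along which they close (so a half turn about z gives the same grasp; the last joint's range is limited). The gripper opens to 88 mm and grips with 3 to 60 N. Pads are 18 mm wide; open, the fingers measure 123 mm over their backs; the gripper's body (75 mm by 187 mm) begins 45 mm behind the grasp point.
Start: joints at [-1.218, 0.264, 1.604, -0, 1.274, -0.037], TCP at [256.497, -624.362, 252.706] pointing down, gripper open.
Joint ranges: [-2.63, 2.63], [-0.94, 2.18], [0.31, 2.57], [-1.31, 4.45], [0, 2.66], [-2.55, 2.55]. Speed limits (rad/s): [2.57, 2.57, 3.14, 3.14, 3.14, 3.14].

## Interface

Orientations are given as a unit quaternion [w, x, y, z].
In Python, from cell import move_to, move_l, move_j, open_jaws, clamp, sleep, inverse_kinematics, read_camera, calibration, PlanningError, finish_job, read_time_s, read_joint_pos, read_joint_vel, read_joint_torque, read_ee_pos, read_tool_rot, read_force, read_torque, read_opening, read_grip_force gives the robot as it stands. Calls block until the motion is done:
- move_to(position, orientation): joint-space move of the TCP to a pose.
- move_l(position, attitude=None, feed=150): straight line of the TCP; attitude=None keeps the orientation; feed is the mean speed in mm/s.
- move_j(angles): joint-space move.
- open_jaws() and clamp(grip_force=None): open the fingers fully, or close them until they stop; grip_force is the grip in N (None keeps the last).
- sleep(seconds).
- inverse_kinematics(position, orientation): joint angles nearest the present ones, or None.
- read_camera(name): name is "scene" or "top" or "wrist"; returns the picture (480x640x3 uint8, blue, green, red); there is no depth.
- calibration(name): a dict with "fx", "fy", "cx", "cy" (pixels), "distortion" ([k1, k2, p1, p2, k3] as OpenCV has them; the pictures are not rectified), "pose" (4x4, takes a point from camera to world coordinates). Camera axes: x right, y down, z forward; pixel columns grow to the right and rows downward; lengths in mm; the calibration is good to about 2 mm. A picture is of the moment at which its call begins: read the wrist's pose just before it. calibration takes no time and is no camera call; for the wrist camera it gives the pose at the moment of the call.
A pose or a line that the arm cannot do raises PlanningError and nothing moves.
- finish_job(): hands the job in; it is judged then, once.
Readings, each from a call of its own:
- read_time_s(): time.
- read_joint_pos(): joint angles.
- read_joint_vel(): joint speeds.
- read_joint_torque(): joint torques, N m.
- read_ee_pos(): TCP position.
- read_tool_rot(): TCP orientation.
- read_force(): force on the tool from outside, world axes, zero at the start.
- read_torque(): the same for the moment, N m.
- read_opening(): finger opening in mm.
- read_grip_force(): force on a finger pad.
Only numpy, scipy, OpenCV 4.12 (cv2) and the standard library are available. Lean on these libraries where they do the work, as an engineer would, in place of code of your own. Each camera call takes 0.05 s, during which the arm holds its last target. There are 200 camera calls.

## Task

Stand each of the two vials in the carrier bore marked in its cap colour, fully home and let go. Then take the viewer's amber hood by its yellow front grip, raise it past its balance point (the black mark on the quadrant) without letting it run up to its stop, ease it back and finish still holding it just below the balance point, in the green band, so that I can set the carrier in the viewer. Leave the carrier and the other things where they stand.

Things in the scene. Friction and masses are not known exactly. Their poses are not given: they have to be found in the camera images.
- red_vial_mid (a point): middle (half-way up, on the axis) of the red-capped sample vial: a round upright glass vial 24 mm in diameter and 70 mm tall in all, its top 18 mm being a red cap of the same 24 mm diameter; about 40 g. It starts standing loose on the bench, so this point is 35 mm above its foot. z is its axis.
- blue_vial_mid (a point): middle (half-way up, on the axis) of the blue-capped sample vial: a round upright glass vial 24 mm in diameter and 70 mm tall in all, its top 18 mm being a blue cap of the same 24 mm diameter; about 40 g. It starts standing loose on the bench, so this point is 35 mm above its foot. z is its axis.
- red_bore (a point): centre of the mouth of the bore marked by red bars, in the top of the carrier (aluminium block 130 x 60 x 40 mm tall). Round bore, 30 mm wide, 25 mm deep, closed floor, 3 mm chamfer. x along the block, z up. The bores are 60 mm apart, each 30 mm from the block's middle, red on the -x side. A vial fully home stands 45 mm out of the block, its middle 10 mm above this point.
- blue_bore (a point): centre of the mouth of the bore marked by blue bars, in the top of the carrier (aluminium block 130 x 60 x 40 mm tall). Round bore, 30 mm wide, 25 mm deep, closed floor, 3 mm chamfer. x along the block, z up. The bores are 60 mm apart, each 30 mm from the block's middle, red on the -x side. A vial fully home stands 45 mm out of the block, its middle 10 mm above this point.
- hood (a joint): hood angle, rad: 0 = shut and level (its start), grows as the front edge rises, stop at 1.30. A spring helps to lift the 0.9 kg hood. Balance point 0.80: below it the hood falls shut unless held, above it the spring carries it up to the stop. Lifting at the grip takes 0.9 N or less. Well past balance = 0.83 or more. Just below balance = 0.56 to 0.76 (green band). Past 1.15 counts as running up to the stop.
- hood_grip (a point): centre of the hood's front grip: yellow round bar, 26 mm long, 18 mm thick, parallel to the hinge, on a 12 mm wide tongue 40 mm ahead of the hood's edge. Moves with the hood on an arc of radius 255 mm about the hinge; 80 mm above the bench when shut. Pinch its flat ends from above, fingers closing parallel to the hinge; the bar then turns between them. y along the bar; x, when shut, towards the hinge.
- hood_hinge (a point): middle of the hood's hinge line, on the viewer's far rim, 80 mm above the bench. Viewer: fixed white open box 220 (x) x 240 (y) x 80 mm, blue lit floor; hood: amber pane 215 x 240 x 12 mm in a dark frame. y along the hinge, z up, -x from the hinge to the front, where the grip is.
- green_band (a point): middle of the green band of the fixed quadrant scale at the viewer's +y side, 160 mm from the hinge line; the hood's side edge is the pointer. From the bottom: white 0 to 0.56 rad, green 0.56 to 0.76, red 0.76 to 1.30 with a black mark across at the balance point, 0.80. The scale is only painted look: nothing to touch.
- carrier: the loose aluminium carrier block with the two bores, 130 x 60 x 40 mm, 0.9 kg, origin at the centre of its underside, x along its length; leave it where it stands.
- reagent: bystander: amber reagent bottle, 60 mm wide, 130 mm tall, origin at its foot; leave alone.
- tip_box: bystander: blue and white pipette tip box 85 x 120 x 70 mm, origin at its foot; leave alone.
- beaker: bystander: clear beaker, 70 mm wide, 90 mm tall, origin at its foot; leave alone.
Things that resemble listed ones, but are neither listed nor needed, are in the scene too. Leave any purple or turquoise look-alike of the part that bears red_vial_mid alone. There is more than one size of the carrier; the one meant has the size given above.

How it is judged (in metres and radians):
On the way, in this order (a step that is already met when the one before it is completed fails the run):
1. both vials stand fully home in the bores of their colours, let go (horizontal distance between red_vial_mid and red_bore below 0.009 m and z of red_vial_mid in the frame of red_bore below 0.014 m and angle between each of red_vial_mid, blue_vial_mid's own z axis and vertical below 0.3 rad and contact force between the fingers and red_vial below 0.1 N and horizontal distance between blue_vial_mid and blue_bore below 0.009 m and z of blue_vial_mid in the frame of blue_bore below 0.014 m and contact force between the fingers and blue_vial below 0.1 N), for 0.2 s.
2. the hood is raised past its balance point by the fingers (value of joint hood above 0.83 rad and contact force between the fingers and hood above 0.1 N), for 0.1 s.
At the end, for the whole second after the job is handed in: Fingers hold the hood still (under 0.05 rad/s) at 0.56 to 0.76 rad, the green band below the 0.80 balance, no loose thing propping it; each vial stands released in its own bore, middle within 9 mm of the axis, under 14 mm above the mouth (home: 10), within 0.3 rad of upright (all of step 1 and value of joint hood between 0.56 and 0.76 rad and velocity of joint hood between -0.05 and 0.05 rad/s and contact force between the fingers and hood above 0.1 N and contact force between hood and red_vial below 0.1 N and contact force between hood and blue_vial below 0.1 N and contact force between hood and carrier below 0.1 N and contact force between hood and reagent below 0.1 N and contact force between hood and tip_box below 0.1 N and contact force between hood and beaker below 0.1 N); the arm keeps its last pose, push and grip.
It fails at once if the hood runs up towards its stop (past 1.15 rad) (value of joint hood above 1.15 rad).
It fails at once if the carrier is shifted by more than 30 mm (distance of carrier from where it was at the start of the episode above 0.03 m).
It fails at once if the amber bottle is shifted by more than 30 mm (distance of reagent from where it was at the start of the episode above 0.03 m).
It fails at once if the pipette tip box is shifted by more than 30 mm (distance of tip_box from where it was at the start of the episode above 0.03 m).
It fails at once if the beaker is shifted by more than 30 mm (distance of beaker from where it was at the start of the episode above 0.03 m).
It also fails if it takes over 70 s, if anything falls off the work surface, if the arm or the gripper's body presses on something with over 40 N, if the wrist force passes 120 N, or if a joint passes its speed limit or range.

## Working session

There is one attempt and no reset: what is moved stays moved. The work goes in short steps, each a Python script; the robot and the scene stay as the last script left them, time stands still between calls to the robot, and variables do not carry over. Pictures are saved under pics/ and viewed, at most 10 in all, crops included, and the job is handed in when it is done.

```bash
mkdir -p pics
cat > h.py <<'E'
import numpy as np, cv2
from cell import *
def ray(name,u,v,c=None):
    c=c or calibration(name)
    K=np.array([[c['fx'],0,c['cx']],[0,c['fy'],c['cy']],[0,0,1.]])
    p=cv2.undistortPoints(np.array([[[u,v]]],float),K,np.array(c['distortion'],float))[0,0]
    T=np.array(c['pose']); return T[:3,3],T[:3,:3]@np.array([p[0],p[1],1.])
def at_z(name,u,v,z,c=None):
    o,d=ray(name,u,v,c); return o+d*(z-o[2])/d[2]
def proj(name,P,c=None):
    c=c or calibration(name)
    K=np.array([[c['fx'],0,c['cx']],[0,c['fy'],c['cy']],[0,0,1.]])
    T=np.linalg.inv(np.array(c['pose']))
    return cv2.projectPoints(np.array(P,float).reshape(-1,1,3),cv2.Rodrigues(T[:3,:3])[0],T[:3,3],K,np.array(c['distortion'],float))[0][:,0]
def down(yaw): # tool z down, tool y axis at angle yaw from world y
    from scipy.spatial.transform import Rotation as R
    q=(R.from_euler('z',yaw)*R.from_euler('x',np.pi)).as_quat(); return [q[3],q[0],q[1],q[2]]
E
python3 - <<'E'
from h import *
for n in('scene','top'):
    cv2.imwrite(f'pics/{n}.png',cv2.resize(read_camera(n),(800,600),interpolation=cv2.INTER_CUBIC)); print(n,np.round(calibration(n)['pose'],2).tolist())
print(read_tool_rot(),read_opening(),read_time_s())
E
```

```text
scene [[-0.76, 0.4, -0.52, 1099.06], [0.65, 0.48, -0.59, 536.04], [0.01, -0.78, -0.62, 720.13], [0.0, 0.0, 0.0, 1.0]]
top [[0.01, -0.99, 0.16, 379.07], [-1.0, -0.02, -0.01, -24.31], [0.02, -0.16, -0.99, 1444.29], [0.0, 0.0, 0.0, 1.0]]
[-9.98487626e-04  9.81067454e-01  1.93663698e-01 -1.61808777e-04] 88.21248678806798 0.1
```

View pics/top.png

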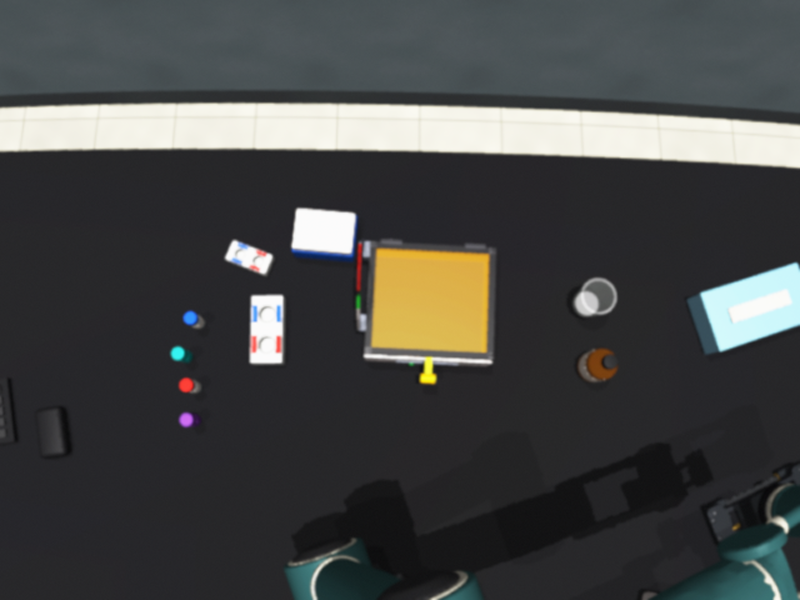

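View pics/scene.png

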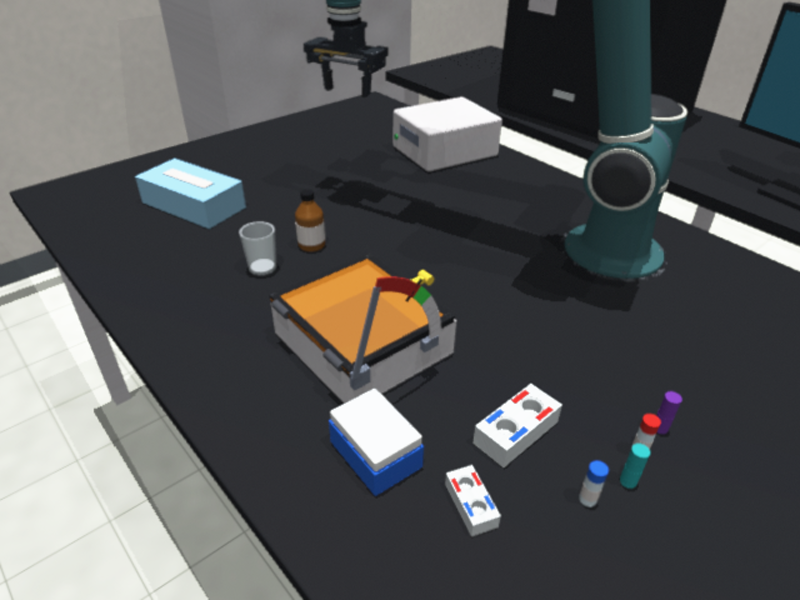

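In the top view (800×600) the caps are blue (191,318), turquoise (178,354), red (186,385) and purple (187,420). The two carriers are a large one at (267,329) and a small one at (249,257). The grip is at (428,377), and the hood front edge is at about row 357. I'll measure these and check the carrier sizes.

Run:
```python
from h import *
s=.8
for n,u,v,z in [('bluecap',191,318,70),('turq',178,354,70),('redcap',186,385,70),('purple',187,420,70),('bbore',267,314,40),('rbore',267,345,40),
 ('c1',250,296,40),('c2',283,296,40),('c3',250,362,40),('c4',284,362,40),('s1',232,240,40),('s2',273,256,40),('s4',226,257,40),('grip_end',428,377,80),('gripL',420,378,89),('gripR',436,378,89),('frameL',366,357,86),('frameR',493,361,86),('farL',372,243,86),('farR',496,249,86)]:
    print(n,at_z('top',u*s,v*s,z).round(1))
for n,u,v,z in [('bluecap',598,468,70),('redcap',650,421,70),('bbore',508,427,40),('rbore',533,406,40),('grip',424,279,80)]:
    print('scene',n,at_z('scene',u*s,v*s,z).round(1))
im=read_camera('top')
cv2.imwrite('pics/tc.png',cv2.resize(im[180:350,130:360],(800,591),interpolation=cv2.INTER_CUBIC))
```

```text
bluecap [575.6 342.7  70. ]
turq [506.1 364.1  70. ]
redcap [447.7 345.5  70. ]
purple [382.  340.5  70. ]
bbore [590.4 201.1  40. ]
rbore [529.9 198.6  40. ]
c1 [625.4 236.   40. ]
c2 [626.4 171.2  40. ]
c3 [496.4 230.4  40. ]
c4 [497.7 164.5  40. ]
s1 [737.5 277.6  40. ]
s2 [706.1 194.2  40. ]
s4 [702.8 287.7  40. ]
grip_end [ 470.8 -110.1   80. ]
gripL [468.1 -94.7  89. ]
gripR [ 468.5 -124.4   89. ]
frameL [505.8   5.9  86. ]
frameR [ 501.8 -231.1   86. ]
farL [723.8  -1.1  86. ]
farR [ 716.7 -238.6   86. ]
scene bluecap [578.2 342.4  70. ]
scene redcap [452.7 343.3  70. ]
scene bbore [593.5 204.   40. ]
scene rbore [533.1 201.3  40. ]
scene grip [ 475.2 -108.9   80. ]
```

View pics/tc.png

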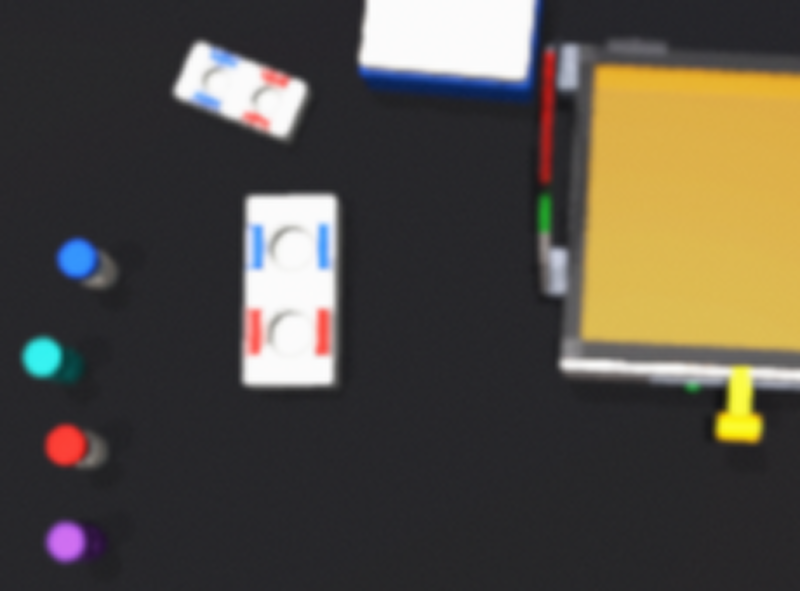

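Size check: the large carrier measures about 129×65 mm, so it is the one meant; the small one is about 90 mm long. The bores are 60 mm apart. Red vial ≈(450,344), blue vial ≈(577,342), and the turquoise and purple look-alikes are left alone. Next is a closer look with the wrist camera from above the vials and the carrier.

Run:
```python
from h import *
import json
P=np.pi
tgt={'red':(450,344),'blue':(577,342),'car':(562,201)}
ims=[];cal={}
move_to([400,150,330],down(P))
for k,(x,y) in tgt.items():
    move_to([x,y,240],down(P)); sleep(.3)
    c=calibration('wrist'); im=read_camera('wrist'); cal[k]={a:np.array(b).tolist() for a,b in c.items()}
    cv2.imwrite(f'pics/raw_{k}.png',im); ims.append(cv2.resize(im,(400,300),interpolation=cv2.INTER_AREA))
    print(k,proj('wrist',[[x,y,70 if k!='car' else 40]],c))
json.dump(cal,open('cal.json','w'))
g=np.zeros((600,800,3),np.uint8); g[:300,:400]=ims[0]; g[:300,400:]=ims[1]; g[300:,:400]=ims[2]
cv2.imwrite('pics/w1.png',g); print(read_time_s(),read_joint_pos(),np.round(c['pose'],2).tolist())
```

```text
red [[319.05791387 209.05959099]]
blue [[317.7839445  211.49949707]]
car [[316.54033566 201.40564216]]
6.075 [ 3.03419210e-01  1.26832770e-01  1.79045958e+00  1.62863549e-04
  1.22443327e+00 -1.26891416e+00] [[-0.0, 0.95, 0.3, 484.19], [1.0, 0.0, 0.0, 201.22], [0.0, 0.3, -0.95, 371.24], [0.0, 0.0, 0.0, 1.0]]
```

View pics/w1.png

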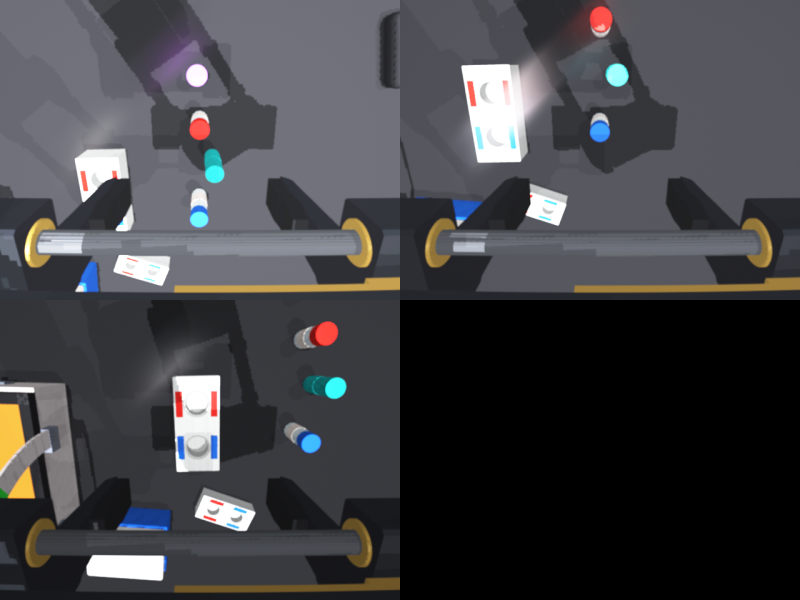

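The wrist views agree with the estimates: red cap at raw (320,206) against a predicted (319,209), blue cap at (320,210) against (318,211). The bores are at raw (315,163) and (317,234). I'll refine with colour centroids on these raw pictures.

Run:
```python
from h import *
import json
cal=json.load(open('cal.json'))
def blobs(k,col,roi,z):
    im=cv2.imread(f'pics/raw_{k}.png'); h=cv2.cvtColor(im,cv2.COLOR_BGR2HSV)
    H=h[...,0].astype(int); m=((H<8)|(H>172)) if col=='red' else ((H>98)&(H<125))
    m&=(h[...,1]>110)&(h[...,2]>90)
    x0,x1,y0,y1=roi; M=np.zeros(m.shape,np.uint8); M[y0:y1,x0:x1]=m[y0:y1,x0:x1]
    n,l,st,ce=cv2.connectedComponentsWithStats(M)
    for i in range(1,n):
        if st[i,4]>80: print(k,col,st[i].tolist(),ce[i].round(1),at_z('wrist',*ce[i],z,cal[k]).round(1), 'topcirc',)
    return
blobs('red','red',(270,370,160,240),70)
blobs('blue','blue',(270,370,160,240),70)
blobs('car','red',(270,370,110,290),40); blobs('car','blue',(270,370,110,290),40)
a=[cv2.resize(cv2.imread(f'pics/raw_{k}.png')[y:y+150,220:420],(400,300),interpolation=cv2.INTER_CUBIC) for k,y in(('red',130),('blue',130),('car',130))]
g=np.zeros((600,800,3),np.uint8); g[:300,:400]=a[0]; g[:300,400:]=a[1]; g[300:,:400]=a[2]
cv2.imwrite('pics/w2.png',g)
```

```text
red red [303, 189, 34, 35, 927] [319.1 206.4] [447.9 344.   70. ] topcirc
blue blue [303, 193, 34, 35, 936] [319.3 210.3] [576.  343.2  70. ] topcirc
car red [281, 147, 11, 40, 396] [285.9 166.8] [532.9 175.9  40. ] topcirc
car red [338, 147, 9, 39, 351] [342. 166.] [532.2 221.8  40. ] topcirc
car blue [338, 217, 10, 37, 353] [342.3 234.7] [591.4 223.2  40. ] topcirc
car blue [284, 218, 11, 37, 338] [289.2 235.6] [592.3 177.5  40. ] topcirc
```

View pics/w2.png

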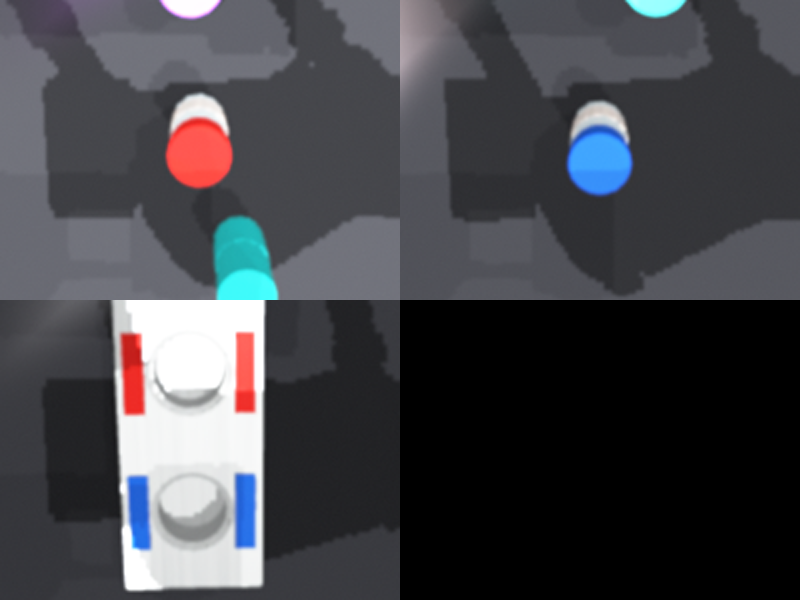

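```bash
cat > place.py <<'E'
from h import *
def place(v,b):
    q=down(np.pi)
    open_jaws(); move_to([*v,160],q); move_l([*v,49],feed=120); clamp(12); sleep(.1)
    print('grip',read_opening(),read_grip_force())
    move_l([*v,165],feed=200); move_to([*b,165],q); sleep(.2); f0=read_force()[2]
    move_l([*b,92],feed=150)
    for z in (86,80,75,70,67,65,64):
        move_l([*b,z],feed=60); f=read_force()-[0,0,f0]; print(z,read_ee_pos().round(1),f.round(1))
        if f[2]>8: break
    open_jaws(); sleep(.2); move_l([*b,170],feed=200); print(read_time_s())
E
python3 - <<'E'
from place import *
place((448.8,344.2),(532.5,199.4))
cv2.imwrite('pics/raw_a.png',read_camera('scene')[260:440,330:570])
E
```

```text
grip 23.592168036675048 11.977298586862162
86 [532.9 199.5  86.6] [ 0.1 -0.1 -0.1]
80 [532.2 199.2  79.6] [ 0.5 -0.1  0.1]
75 [532.1 199.2  74.5] [-1.4  0.5  0.3]
70 [532.1 199.3  69.5] [-0.1 -0.5  0. ]
67 [532.3 199.4  66.8] [-0.4 -0.2 -0.2]
65 [532.4 199.4  64.9] [-0.7  0.4 -1. ]
64 [532.5 199.4  64. ] [-1.   0.5 -0.7]
15.225
```

Clean insertion with no contact force on the way down. Next the blue vial, then a check picture.

Run:
```python
from place import *
place((576.7,343.3),(592,200.9))
move_to([500,100,300],down(np.pi)); sleep(.2)
a=read_camera('scene')[240:440,330:570]
q=down(-0.025); move_to([440,-109.5,230],q); sleep(.4)
c=calibration('wrist'); w=read_camera('wrist'); cv2.imwrite('pics/raw_g.png',w)
g=np.zeros((600,800,3),np.uint8); g[:333,:400]=cv2.resize(a,(400,333)); g[:300,400:]=cv2.resize(w,(400,300),interpolation=cv2.INTER_AREA)
p=proj('wrist',[[473,-109.5,89]],c)[0]; print(p,read_time_s(),read_ee_pos(),read_joint_pos())
import json; json.dump({k:np.array(v).tolist() for k,v in c.items()},open('calg.json','w'))
x,y=int(p[0])-100,int(p[1])-65; x=max(x,0);y=max(y,0); cr=w[y:y+130,x:x+200]; g[333:593,400:800]=cv2.resize(cr,(400,260)); print(x,y)
cv2.imwrite('pics/w3.png',g)
```

```text
grip 24.039140778964267 11.981419919757172
86 [592.4 201.   86.7] [-0.2 -0.4  1.5]
80 [591.6 200.8  79.6] [0.3 0.3 1.1]
75 [591.6 200.8  74.4] [-0.2 -0.4  2.1]
70 [591.6 200.8  69.4] [-0.4  0.1  2.3]
67 [591.8 200.8  66.7] [-0.1  0.5  1.5]
65 [591.9 200.9  64.8] [-0.6 -0.4  1.1]
64 [592.  200.9  64. ] [-0.1  0.3  1.8]
24.175
[315.18182413 172.31656578] 27.9667 [ 440.03138756 -109.44987502  230.02110582] [-2.98732989e-01 -1.49544549e-01  2.08227308e+00  1.01016434e-05
  1.20882224e+00  1.29692996e+00]
215 107
```

View pics/w3.png

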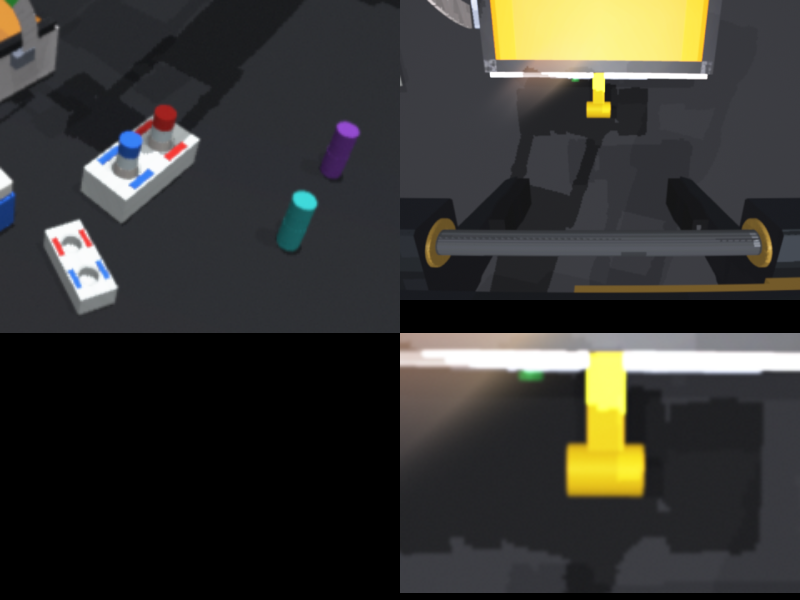

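The vials stand home in matching bores: scene crop, blue (129,150) in the blue bars and red (164,125) in the red bars. The grip bar is centred at raw wrist pixel (318,175.8) and is square to the tool. Next: compute its position, grip it, and trace the arc, checking the angle before going high.

```bash
cat > hood.py <<'E'
from h import *
import json
Y=-0.025; G=np.array(json.load(open('G.json'))) if __import__('os').path.exists('G.json') else None
def pose(th): return [G[0]+255*(1-np.cos(th))*np.cos(Y), G[1]+255*(1-np.cos(th))*np.sin(Y), 75+255*np.sin(th)]
def go(a,b,feed=70,n=None):
    for th in np.linspace(a,b,(n or max(2,int(abs(b-a)/.08)))+1)[1:]: move_l(pose(th),feed=feed)
    sleep(.2); print(round(b,2),'th',np.arcsin((read_ee_pos()[2]-75)/255).round(3),'F',read_force().round(1),'op',read_opening(),read_grip_force(),read_time_s())
E
python3 - <<'E'
import json
from h import *
c=json.load(open('calg.json')); p=at_z('wrist',318,175.8,80,c); w=[at_z('wrist',u,175.8,80,c)[1] for u in(298.5,337.5)]
print(p,w)
assert abs(p[0]-473)<8 and abs(p[1]+109.5)<5
json.dump(p[:2].tolist(),open('G.json','w'))
from hood import *
import hood; print(hood.G)
q=down(Y); move_to([*p[:2],150],q); move_l([*p[:2],75],feed=120); print(read_force()); clamp(15); sleep(.1); print(read_opening(),read_force())
go(0,.3)
cv2.imwrite('pics/w4.png',cv2.resize(read_camera('scene')[150:330,200:400],(660,594),interpolation=cv2.INTER_CUBIC))
E
```

```text
[ 469.04919109 -111.3164091    80.        ] [np.float64(-97.65624844811688), np.float64(-124.97565028131646)]
[ 469.04919109 -111.3164091 ]
[-0.14462408 -0.68866376  0.97660847]
25.993566935774343 [0.38718237 4.12314893 0.49996701]
0.3 th 0.302 F [-1.7  6.5 -0.7] op 25.895235460295194 14.998671747744083 31.9833
```

View pics/w4.png

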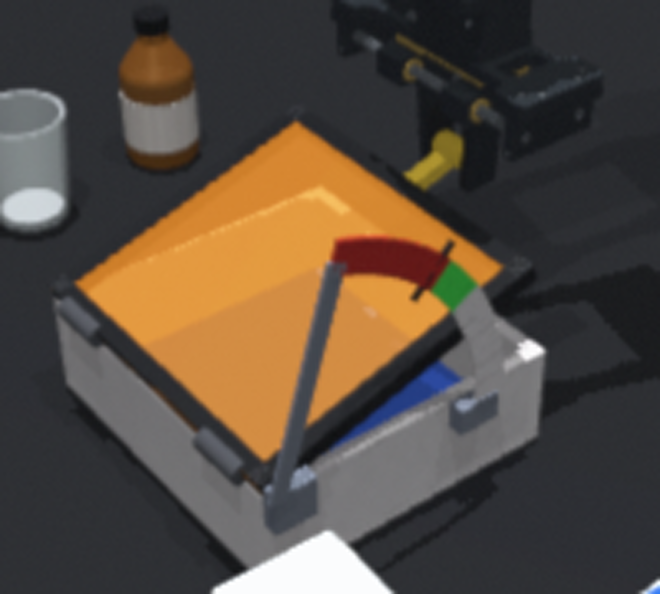

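The hood follows the grip, lifted about 0.3 rad with the finger pad on the yellow bar at (445,155). A side force of +6.5 N is small and I'll ease it by shifting y by 1 mm. Now past balance and back.

Run:
```python
import hood
from hood import *
hood.G[1]+=1.2
go(.3,.6); go(.6,.8); go(.8,.93,40); sleep(.2)
cv2.imwrite('pics/up.png',read_camera('scene')[150:330,200:400])
go(.93,.8,40); go(.8,.67,40); sleep(.5); print(read_force())
b=read_camera('scene')[150:330,200:400]; a=cv2.imread('pics/up.png')
cv2.imwrite('pics/w5.png',cv2.resize(np.hstack([a,b]),(800,360),interpolation=cv2.INTER_CUBIC)); print(read_time_s())
```

```text
0.6 th 0.612 F [-4.4  2.2  3. ] op 25.110320398275224 14.999228836968541 33.7833
0.8 th 0.809 F [-5.3  1.9  5.2] op 25.873993730043836 15.000360645353794 35.0167
0.93 th 0.94 F [-3.6 -0.6  7. ] op 25.480652812053584 15.000237096101046 36.35
0.8 th 0.803 F [-4.6 -1.9  5.2] op 25.607714600296408 15.000138692557812 37.9333
0.67 th 0.669 F [-0.2 -4.5  0.1] op 25.687043655814076 15.000282861292362 39.2667
[-0.06737596 -4.55607593  0.07683458]
39.8167
```

View pics/w5.png

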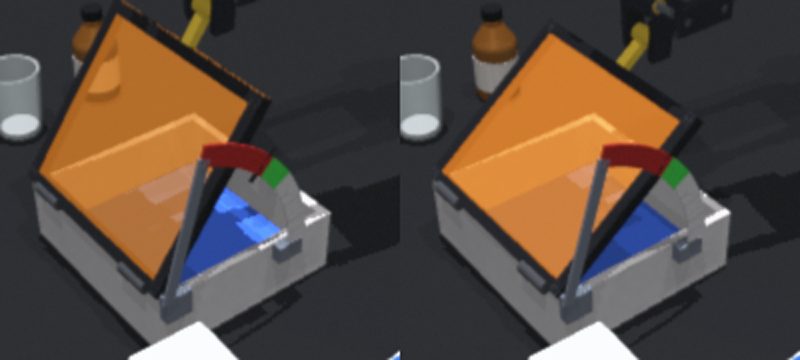

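Both frames show the hood held: the front +y corner is at (265,97) when up and (695,122) now. I'll check the angles from those corners.

Run:
```python
from hood import *
H=np.array([G[0]+255*np.cos(Y),G[1]+.5+255*np.sin(Y),80])
ex=np.array([np.cos(Y),np.sin(Y),0]); ey=np.array([-np.sin(Y),np.cos(Y),0])
for th in (0,.3,.6,.67,.74,.8,.87,.93,1.0):
    n=np.array([0,0,1])*np.cos(th)+ex*np.sin(th); d=-ex*np.cos(th)+np.array([0,0,1])*np.sin(th)
    print(th,proj('scene',[H+215*d+120*ey+6*n, H+215*d+120*ey-6*n, H+255*d+13*ey]).round(1).tolist())
a=cv2.imread('pics/up.png'); b=read_camera('scene')[150:330,200:400]
f=lambda i:cv2.resize(i[25:85,95:175],(400,300),interpolation=cv2.INTER_CUBIC)
cv2.imwrite('pics/w6.png',np.hstack([f(a),f(b)]))
```

```text
0 [[364.2, 252.4], [363.8, 256.8], [344.4, 224.4]]
0.3 [[362.2, 230.1], [363.1, 234.0], [342.0, 198.1]]
0.6 [[352.8, 211.6], [355.2, 214.7], [331.1, 175.1]]
0.67 [[349.5, 208.1], [352.2, 210.9], [327.3, 170.5]]
0.74 [[345.8, 204.9], [348.8, 207.4], [323.0, 166.3]]
0.8 [[342.2, 202.5], [345.5, 204.7], [318.9, 163.0]]
0.87 [[337.7, 200.1], [341.3, 202.0], [313.7, 159.5]]
0.93 [[333.4, 198.4], [337.4, 200.0], [308.8, 156.9]]
1.0 [[328.1, 196.9], [332.4, 198.0], [302.6, 154.3]]
```

View pics/w6.png

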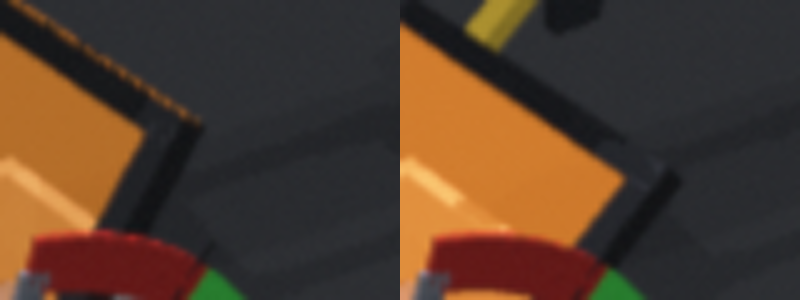

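Up corner at raw (335.6,199.4) gives θ≈0.94, past balance. The corner is now at (351,211), θ≈0.69, inside the green band. Handing in.

```bash
python3 -c "
from cell import *
print(read_time_s(),abs(read_joint_vel()).max(),read_grip_force()); print(finish_job())"
```

```text
39.8667 0.0007933359133062433 15.000337706878781
the job is handed in; nothing more can be done
None
```

The job is handed in at 39.9 s: both vials stand home in their own bores, and the hood was raised to about 0.94 rad, eased back and is held still at about 0.69 rad in the green band; the hand-in returned no verdict.

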